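# Set the timer and secure the lid of a control box

### The job

In the open control box, set the timer to 6: roll its knurled thumbwheel by the edge until the 6 stands square in the little window. Then shut the lid fully and turn both turnbuttons fully across onto it, so that it is held shut. Do not disturb the screwdriver, the spirit level or the conduit junction box lying on the board beside it.

Things in the scene. Friction and masses are not known exactly. Their poses are not given: they have to be found in the camera images.
- unit: Grey steel control box, 160 (x) by 240 (y) mm, on its back on a fixed plywood board 340 by 500 by 18 mm. Origin: on the bench under the box's centre. x: from the front wall (turnbuttons, robot's side) to the hinge wall; y: to its left; z up. Rim 98 mm above the bench. Timer, contactor and white breaker pair stand on a rail at x = -12 mm, in any order, none higher than the timer's wheel.
- lid (a joint): Lid angle (rad) about the far rim: 0 fully shut, 1.57 upright. Flat grey lid, 166 mm from hinge to free edge, 246 wide, 10 thick, about 0.35 kg. Shut, its top face is 108 mm above the bench, its free edge at the box's x = -83 mm. Stiff hinge: it stays where it is left; 2 to 6 N at the free edge move it. No catch.
- lid_edge (a point): Middle of the lid's free edge, on the outer face (the one on top when shut). Turns with the lid; its z axis points out of the outer face, its x axis from the free edge to the hinge.
- lid_hinge (a point): Middle of the hinge line, at the box's x = 83 mm, 98 mm above the bench; the lid's inner face passes through this line, its outer face is 10 mm off it. Axes as the box.
- wheel (a joint): Turn of the thumbwheel (rad). Digit d stands square in the window at d x 0.6283 (6 at 3.770). Grows, and the digits count up, as the exposed edge is moved towards the box's front wall (-x). Runs from 0 to 9 without clicks, stops just beyond; stays where it is left; about 1 N at the edge rolls it.
- wheel_top (a point): Highest point of the timer wheel's knurled black rim, 90 mm above the bench. The wheel stands on edge, axis along the box's y: radius 22, rim 9 wide, 9 mm proud of the timer's grey face. A flat fingertip pressed on top (2 to 8 N) and drawn along x rolls it, 13.8 mm a digit. The bezel beside it is 3.6 mm lower. Fixed on the timer, does not turn; axes as the box.
- window (a point): Top of the small window in a black bezel beside the rim, 15.5 mm to its left (+y): shows the digit set, a black figure 7 mm high on the white drum, upright for someone at the front of the box. 86 mm above the bench; axes as the box.
- button_left (a joint): Angle (rad) of the left (+y) turnbutton: 0 = wing points outwards along the front wall (+y), clear of the lid; grows as it swings away from the robot and inwards; 1.57 = wing points straight onto the lid (+x); stops at -0.6 and 1.75. Friction holds it; about 2 N at the tip turns it. A wing turned in before the lid is down blocks the lid.
- button_right (a joint): The same for the right (-y) turnbutton: 0 = wing points outwards (-y), grows as it swings away from the robot and inwards, 1.57 = straight onto the lid (+x), stops at -0.6 and 1.75.
- left_pivot (a point): Pivot of the left turnbutton, at its wing's underside, 110 mm above the bench (2 mm above the shut lid), at the box's x = -97, y = 78 mm. The black wing is 12 mm wide, 9 thick and reaches 44 mm from the pivot; on it, from 10 to 44 mm out, stands a thumb fin 6 mm thick, its top 24 mm above this point. Axes as the box.
- right_pivot (a point): The same for the right turnbutton, at y = -78 mm.
- left_tip (a point): Outer end of the left wing, 44 mm from the pivot, 12 mm above its underside, 122 mm above the bench. Turns with the wing.
- right_tip (a point): The same for the right wing.
- screwdriver_grip (a point): Bystander: screwdriver 190 mm long lying on the board to the right of the box; a point in its handle.
- level_centre (a point): Bystander: aluminium spirit level 200 by 18 by 40 mm, standing on its narrow edge on the board to the left of the box; its centre.
- junction_centre (a point): Bystander: round white conduit junction box, 64 mm across, 30 mm high, with two stubs, on the board to the right of the box; its centre.

How it is judged:
On the way, in this order (a step that is already met when the one before it is completed fails the run):
1. the timer's wheel is set to 6 and left at rest (value of joint wheel between 3.61 and 3.93 rad and velocity of joint wheel between -0.05 and 0.05 rad/s), for 0.3 s.
2. the lid is fully shut (value of joint lid below 0.03 rad), for 0.2 s.
3. both turnbuttons are turned across onto the lid (value of joint each of button_left, button_right above 1.3 rad and value of joint lid below 0.03 rad), for 0.2 s.
At the end, for the whole second after the job is handed in: The wheel reads 6 (3.77 rad within 0.16 rad, a quarter of a digit), the lid is shut (under 0.03 rad, 5 mm at its free edge) and both turnbuttons are turned at least 1.3 rad (75 degrees) inwards over it (all of step 3 and value of joint wheel between 3.61 and 3.93 rad); the robot touches nothing.
It fails at once if the screwdriver is moved by more than 20 mm (distance of screwdriver_grip from where it was at the start of the episode above 0.02 m).
It fails at once if the spirit level is moved by more than 20 mm (distance of level_centre from where it was at the start of the episode above 0.02 m).
It fails at once if the junction box is moved by more than 20 mm (distance of junction_centre from where it was at the start of the episode above 0.02 m).
It also fails if it takes over 72 s, if anything falls off the work surface, if the arm or the gripper's body presses on something with over 40 N, if the wrist force passes 120 N, or if a joint passes its speed limit or range.

### The arm

A 6-joint arm with a two-finger parallel gripper is mounted at the origin on the work surface. World frame = base frame: x ahead of the robot, y to its left, z up, the work surface at z = 0. Lengths are in m, angles in rad, forces in N, time in s.
With the tool pointing down it reaches from about 0.25 to 0.725 m from the base axis. Payload 4 kg.
Tool frame: the origin (TCP) lies on the centre line of the jaws, within the pads' length; the fingertips stand 14 mm ahead of it and the grasp point (between the pads) lies 5 mm behind it; z points along the fingers, x is the direction in which the jaws open and shut, and the axes are right-handed (so a half turn about z gives the same grasp; the last joint's range is limited). The gripper opens to 85 mm and grips with 20 to 120 N. Pads are 22 mm wide; open, the fingers measure 114 mm over their backs; the gripper's body (76 mm by 85 mm) begins 54 mm behind the grasp point. The pads swing forward as they close: fully open they stand 13 mm farther back than shut.
Start: joints at [-1.142, 0.241, 0.005, 1.335, 0, 1.571], TCP at [0.208, -0.455, 0.245] pointing down, gripper open.
Joint ranges: [-2.72, 2.72], [-1.05, 1.87], [-1.09, 1.28], [-1.99, 2.15], [-1.42, 1.44], [-3.14, 3.14]. Speed limits (rad/s): [2.79, 2.79, 3.14, 3.14, 3.14, 3.14].

### API

Orientations are given as a unit quaternion [x, y, z, w].
In Python, from workcell import get_obs, optics, ticket gives the robot as it stands.
- The arm moves only by the shell command python3 -m inch 'ROWS'. ROWS is JSON, a list that holds one entry, the list of rows, each a list of 5 numbers: the finger opening in cm, from 0 to 8.54, then the shift along the tool's x, y, z in cm, then the turn about the tool's z in degrees. In form: [[[fingers, dx, dy, dz, roll], ...]]. A call has exactly 5 rows; each row is the pose to reach, as a shift and turn from the pose measured when the call began, along the tool's axes at that moment; what a row does not reach only later rows make up. A row lasts 1/8 s, in which the tool goes at most 62.5 mm and 10.7 degrees, less where a joint would pass 70% of its speed; a pose out of reach is approached as far as the arm can. A call with a gripper value outside its range is refused whole. The fingers move at their own pace and stop on an object; the grip force is fixed at half the most. Time passes only in rows, so rows that repeat a pose let the fingers close, or fill a call up. It gives the time, the measured TCP pose, the force and the opening at its end, in the units of the state.
- get_obs(): the state, without advancing time (a new reading comes with each control period).
- optics.camera(name): name is "scene" or "side" or "wrist"; returns (picture, depth): 400x640x3 uint8, red, green, blue; 400x640 float32, m along the optical axis (not along the pixel's ray), 0 where there is no reading.
- optics.camera_info(name): a dict with "vfov" (degrees; the focal length in pixels is half the picture's height over the tangent of half this angle, whatever the lens; pixels are square), "cx", "cy" (the principal point, pixels), "R" (3x3) and "t" (3): a world point X has camera coordinates R X + t. Camera axes: x right, y down, z forward; pixel columns grow to the right and rows downward; lengths in m; the calibration is good to about 2 mm. A picture is of the moment at which its call begins: read the wrist's pose just before it. camera_info takes no time and is no camera call; for the wrist camera it gives the pose at the moment of the call.
- ticket.job_done(): hands the job in, once; it reports no verdict.
The state is a dict: "clock": time; "joint_pos": joint angles; "joint_vel": joint speeds; "tau": joint torques, N m; "eef_pos": TCP position; "tool_rot": TCP orientation; "ft_force": force on the tool from outside, world axes, zero at the start; "ft_torque": the same for the moment, N m; "grip_width": finger opening in m.
Only numpy, scipy, OpenCV 4.12 (cv2) and the standard library are available. Lean on these libraries where they do the work, as an engineer would, in place of code of your own. Each camera call takes 0.05 s, during which the arm holds its last target.

## Working session

There is one attempt and no reset: what is moved stays moved. The work goes in short steps, Python scripts to look and compute and a shell command to move; the robot and the scene stay as the last step left them, time stands still between calls to the robot, and variables do not carry over. Pictures are saved under pics/ and viewed, and the job is handed in when it is done.

```bash
ls; mkdir -p pics
python3 - <<'E'
from workcell import get_obs, optics, ticket
import cv2, numpy as np
print(get_obs())
for n in ["scene","side","wrist"]:
    i=optics.camera_info(n); p,d=optics.camera(n); print(n,i)
    cv2.imwrite(f"pics/{n}0.png",p[:,:,::-1]); np.save(f"pics/{n}0.npy",d)
E
```

```text
pics
{'clock': 0.0, 'joint_pos': array([-1.14194622e+00,  2.41409133e-01,  3.69515472e-03,  1.33522325e+00,
        3.31234677e-05,  1.57078556e+00]), 'joint_vel': array([ 0.00109204, -0.0003411 ,  0.0019685 , -0.00035111,  0.00067497,
        0.00045703]), 'tau': array([ 1.11957637e-03, -3.72318006e+01,  2.52407902e+01,  1.70358951e-02,
        5.08195922e-05, -6.09120178e-06]), 'eef_pos': array([ 0.20766104, -0.45414889,  0.24440378]), 'tool_rot': array([ 8.41377872e-01, -5.40446233e-01, -8.91695016e-04, -5.92464396e-04]), 'ft_force': array([ 0.79842037,  0.18057583, -0.04206916]), 'ft_torque': array([ 0.00651028, -0.02477809,  0.02836485]), 'grip_width': 0.08541726474347522}
scene {'vfov': 43.83060117665917, 'cx': 321.75019343678014, 'cy': 202.2127063364401, 'R': array([[-0.8301382 ,  0.55754641,  0.00354577],
       [ 0.41004401,  0.61480442, -0.67370575],
       [-0.37780217, -0.55781495, -0.7389912 ]]), 't': array([ 0.46927304, -0.17592251,  1.27759147])}
side {'vfov': 43.92709732579715, 'cx': 318.34256690818916, 'cy': 204.6932901060397, 'R': array([[ 0.99880977, -0.04770187,  0.01017724],
       [-0.01985514, -0.58822319, -0.80845486],
       [ 0.04455129,  0.80729054, -0.58847019]]), 't': array([-0.60193129,  0.10114011,  0.99497552])}
wrist {'vfov': 69.38957611255583, 'cx': 318.79176718284003, 'cy': 203.64902188096545, 'R': array([[ 0.4156211 , -0.90953555, -0.00204694],
       [-0.86103704, -0.39418234,  0.32130281],
       [-0.29304319, -0.13177774, -0.94697429]]), 't': array([-0.49936107, -0.04250179,  0.38054463])}
```

View pics/scene0.png

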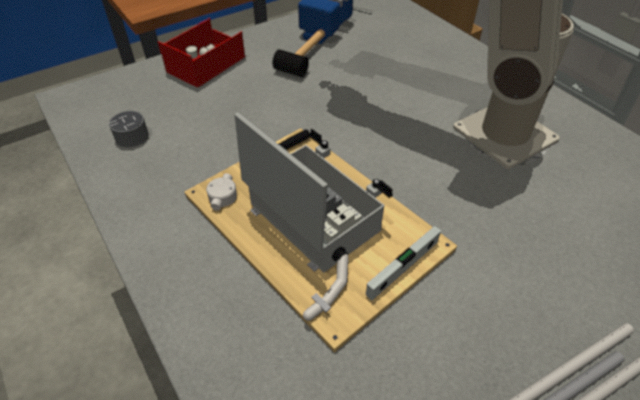

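View pics/side0.png

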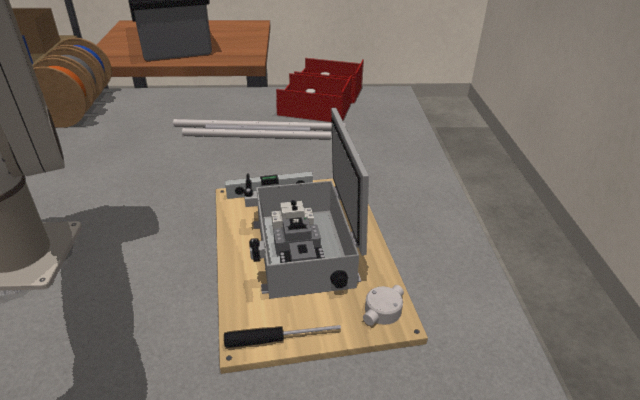

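View pics/wrist0.png

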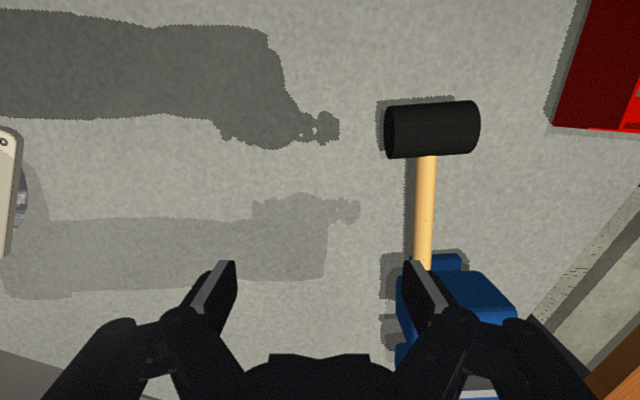

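```bash
cat > h.py <<'E'
from workcell import get_obs, optics, ticket
import cv2, numpy as np
def K(i): 
    return 200/np.tan(np.radians(i['vfov']/2))
def cloud(i,d):
    f=K(i); v,u=np.mgrid[0:400,0:640]
    c=np.stack([(u-i['cx'])/f*d,(v-i['cy'])/f*d,d],-1)
    w=(c-i['t'])@i['R']; w[d<=0]=np.nan
    return w
def proj(i,X):
    c=np.asarray(X)@i['R'].T+i['t']; return np.stack([c[...,0]/c[...,2]*K(i)+i['cx'],c[...,1]/c[...,2]*K(i)+i['cy']],-1)
E
python3 - <<'E'
from h import *
a=cv2.imread('pics/side0.png')[100:370,200:430]
cv2.imwrite('pics/sz.png',cv2.resize(a,None,fx=2.2,fy=2.2,interpolation=cv2.INTER_CUBIC))
a=cv2.imread('pics/scene0.png')[100:360,170:470]
cv2.imwrite('pics/cz.png',cv2.resize(a,None,fx=2.2,fy=2.2,interpolation=cv2.INTER_CUBIC))
for n in ['side','scene']:
    i=optics.camera_info(n); w=cloud(i,np.load(f'pics/{n}0.npy'))
    for lo,hi in [(.014,.022),(.094,.101),(.115,.14),(.2,.3)]:
        m=(w[...,2]>lo)&(w[...,2]<hi)&(w[...,0]>.25)&(w[...,0]<.9)&(abs(w[...,1])<.5)
        if m.sum()>5: print(n,lo,m.sum(),np.nanmin(w[m],0),np.nanmax(w[m],0), cv2.minAreaRect(w[m][:,:2].astype(np.float32)*1000))
E
```

```text
side 0.014 17471 [ 0.25098143 -0.29380686  0.01400892] [0.77094841 0.49996341 0.02199755] ((519.3692016601562, 125.68496704101562), (397.0403747558594, 829.7537231445312), 10.314613342285156)
side 0.094 805 [ 0.4575629  -0.15463241  0.09400454] [0.67595873 0.10419525 0.10098049] ((562.9443969726562, -25.155487060546875), (195.62759399414062, 246.0209197998047), 7.491687774658203)
side 0.115 654 [ 0.45636263 -0.15948405  0.1150056 ] [0.67689194 0.08900201 0.13999025] ((564.167724609375, -26.769973754882812), (196.880859375, 245.1223602294922), 7.294337749481201)
side 0.2 1619 [ 0.63008246 -0.1376109   0.20017797] [0.67265711 0.10728707 0.26505555] ((649.3032836914062, -15.344459533691406), (13.79520034790039, 247.30874633789062), 7.980406284332275)
scene 0.014 15929 [ 0.25041678 -0.49992368  0.01400162] [0.83645399 0.49997499 0.02199851] ((543.4487915039062, 0.8741455078125), (537.5342407226562, 1024.542724609375), 2.7499988079071045)
scene 0.094 517 [ 0.45974504 -0.15245487  0.09404269] [0.67649213 0.11030825 0.10099578] ((563.6844482421875, -23.44781494140625), (199.73526000976562, 243.86561584472656), 7.644930362701416)
scene 0.115 1100 [ 0.45623975 -0.15522248  0.11502143] [0.67766198 0.11165387 0.13988633] ((564.67529296875, -22.336410522460938), (198.58363342285156, 245.2268829345703), 7.383438587188721)
scene 0.2 2963 [ 0.63021793 -0.13390283  0.20000264] [0.6735001  0.11147548 0.2667868 ] ((651.5433959960938, -11.459480285644531), (14.986268043518066, 247.6805877685547), 7.539055824279785)
```

View pics/sz.png

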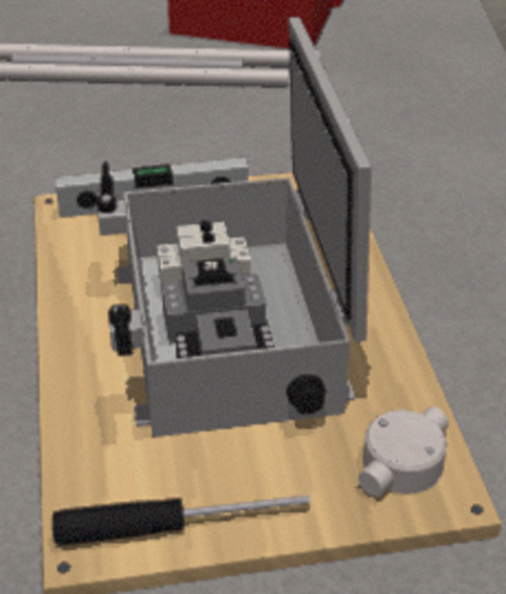

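View pics/cz.png

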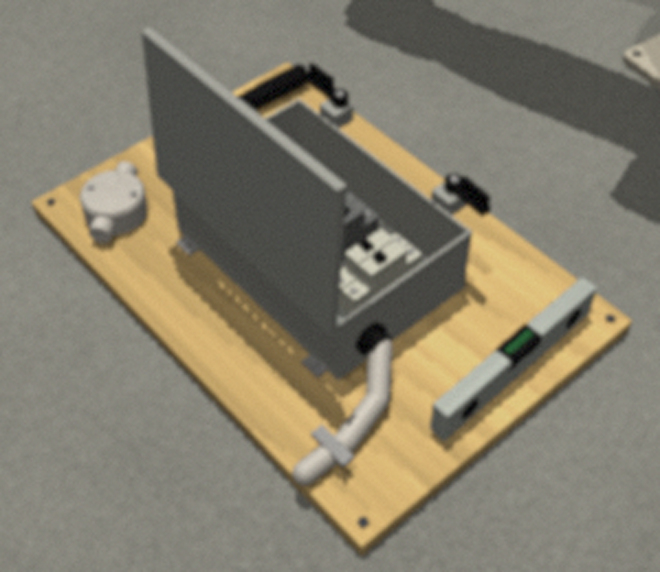

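```bash
cat > fit.py <<'E'
from h import *
from scipy.optimize import least_squares
def wallfit(names,x0):
    P={}
    for n in names:
        i=optics.camera_info(n); w=cloud(i,np.load(f'pics/{n}0.npy'))
        P[n]=w[(w[...,2]>.03)&(w[...,2]<.095)]
    def loc(p,w):
        c,s=np.cos(p[2]),np.sin(p[2]); q=w[:,:2]-p[:2]; return np.stack([q[:,0]*c+q[:,1]*s,-q[:,0]*s+q[:,1]*c],1)
    out={}
    S=[]
    for n in names:
        l=loc(x0,P[n])
        if n=='side': sel=[(1,-.12,(abs(l[:,1]+.12)<.01)&(abs(l[:,0])<.07)&(abs(l[:,0]-.04)>.03)),(0,.07,(l[:,0]>9))]
        else: sel=[(1,.12,(abs(l[:,1]-.12)<.01)&(abs(l[:,0])<.07)),(0,.08,(abs(l[:,0]-.08)<.01)&(abs(l[:,1])<.11))]
        S+= [(a,v,P[n][m]) for a,v,m in sel if m.sum()>5]
    r=least_squares(lambda p: np.concatenate([loc(p,w)[:,a]-v for a,v,w in S]),x0,loss='soft_l1',f_scale=.002)
    print(names,r.x,np.degrees(r.x[2]),[(a,v,len(w),np.median(loc(r.x,w)[:,a]-v)) for a,v,w in S])
    return r.x
x0=[.568,-.025,np.radians(7.5)]
# rough: lid rim centre
for k in range(3): x0=wallfit(['side','scene'],x0)
p=x0; c,s=np.cos(p[2]),np.sin(p[2])
def W(x,y,z): return np.array([p[0]+c*x-s*y,p[1]+s*x+c*y,z])
for n in ['side','scene']:
    i=optics.camera_info(n); im=cv2.imread(f'pics/{n}0.png'); im=cv2.resize(im,None,fx=3,fy=3,interpolation=cv2.INTER_CUBIC)
    for X in [(-80,-120,98),(80,-120,98),(80,120,98),(-80,120,98),(-97,78,110),(-97,-78,110),(-12,0,90),(-12,55,90),(-12,-55,90)]:
        u=proj(i,W(*[q/1000 for q in X]))*3+1; cv2.circle(im,tuple(int(round(t)) for t in u),3,(0,0,255),1)
    u0=(560,400) if n=='side' else (600,360)
    cv2.imwrite(f'pics/fit_{n}.png',im[u0[1]:u0[1]+500,u0[0]:u0[0]+620])
# lid angle
i=optics.camera_info('side');w=cloud(i,np.load('pics/side0.npy'));m=(w[...,2]>.2)&(w[...,2]<.25)&(w[...,0]<.75)&(w[...,0]>.55)&(abs(w[...,1])<.13)
q=w[m]; lx=(q[:,0]-p[0])*c+(q[:,1]-p[1])*s
A=np.polyfit(q[:,2],lx,1);print('lid inner x vs z',A, np.degrees(np.arctan(A[0])), np.polyval(A,.098))
E
python3 fit.py
```

```text
['side', 'scene'] [ 0.57049311 -0.02321866  0.13367286] 7.6588909966331284 [(1, -0.12, 1227, np.float64(-0.00016347061884595948)), (1, 0.12, 962, np.float64(9.217126285446936e-05)), (0, 0.08, 872, np.float64(-1.3575708361371341e-05))]
['side', 'scene'] [ 0.57050118 -0.02320634  0.13393176] 7.673724555845342 [(1, -0.12, 1217, np.float64(-0.0001744220873548391)), (1, 0.12, 970, np.float64(0.00010039447073080521)), (0, 0.08, 872, np.float64(-5.702906017188147e-06))]
['side', 'scene'] [ 0.57050106 -0.02320616  0.13391754] 7.672909785064346 [(1, -0.12, 1218, np.float64(-0.00017521368935372733)), (1, 0.12, 970, np.float64(9.950155163138824e-05)), (0, 0.08, 872, np.float64(-5.0124001305662524e-06))]
lid inner x vs z [-0.03234099  0.08177377] -1.85235673141335 0.07860434881928169
```

View pics/fit_side.png

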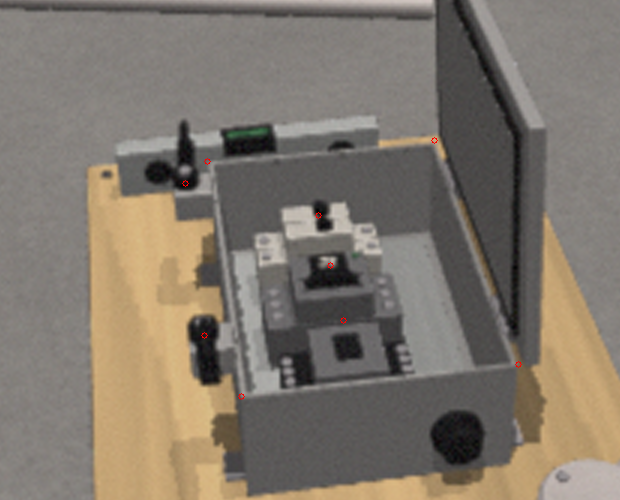

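View pics/fit_scene.png

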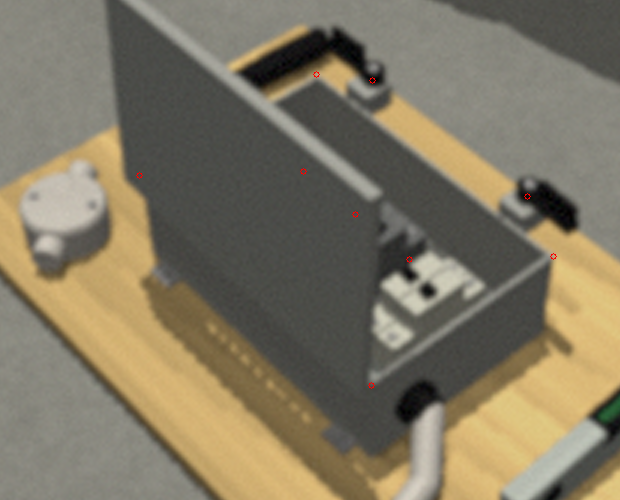

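```bash
cat >> h.py <<'E'
from scipy.spatial.transform import Rotation as Ro
BP=np.array([0.5705,-0.0232,0.1339])
def box(x,y,z,p=None):
    p=BP if p is None else p
    c,s=np.cos(p[2]),np.sin(p[2]); return np.array([p[0]+c*x-s*y,p[1]+s*x+c*y,z])
def unbox(X,p=None):
    p=BP if p is None else p
    c,s=np.cos(p[2]),np.sin(p[2]); q=np.asarray(X)[...,:2]-p[:2]; return np.stack([q[...,0]*c+q[...,1]*s,-q[...,0]*s+q[...,1]*c,np.asarray(X)[...,2]],-1)
def goto(X,ang=None):
    "cm shift + roll deg for target world TCP X; ang: world angle deg of tool x"
    o=get_obs(); R=Ro.from_quat(o['tool_rot']).as_matrix()
    d=R.T@(np.asarray(X)-o['eef_pos'])*100
    cur=np.degrees(np.arctan2(R[1,0],R[0,0])); roll=0 if ang is None else -((ang-cur+180)%360-180)
    print('shift cm',d.round(2),'roll',round(roll,2),'n rows>=',round(np.linalg.norm(d)/6.25,1))
def st():
    o=get_obs(); R=Ro.from_quat(o['tool_rot']).as_matrix()
    print('t',round(float(o['clock']),2),'box mm',(unbox(o['eef_pos'])*1000).round(1),'ang-box',round(np.degrees(np.arctan2(R[1,0],R[0,0])-BP[2]),1),'F',o['ft_force'].round(1),'w',round(float(o['grip_width']),4),'zax',R[:,2].round(3))
E
python3 - <<'E'
from h import *
o=get_obs();R=Ro.from_quat(o['tool_rot']).as_matrix();i=optics.camera_info('wrist')
C=-i['R'].T@i['t'];print('cam in tool',R.T@(C-o['eef_pos']),'cam R in tool\n',(i['R']@R).T.round(3))
st(); goto(box(-.06,-.0,.245),-90+np.degrees(BP[2]))
goto(box(-.06,-.0,.245),90+np.degrees(BP[2]))
E
```

```text
cam in tool [ 0.00042202 -0.08194039 -0.12850567] cam R in tool
 [[ 1.    -0.    -0.   ]
 [ 0.     0.947  0.321]
 [ 0.    -0.321  0.947]]
t 0.15 box mm [-417.1 -378.8  244.6] ang-box -73.1 F [-0.3  0.2  0.2] w 0.0853 zax [-0.001  0.001 -1.   ]
shift cm [-25.87 -45.18   0.  ] roll 16.9 n rows>= 8.3
shift cm [-25.87 -45.18   0.  ] roll -163.1 n rows>= 8.3
```

```bash
python3 -m inch '[[[0,-2.6,-4.5,0,-10.6],[0,-5.2,-9,0,-21.2],[0,-7.8,-13.5,0,-31.8],[0,-10.4,-18,0,-42.4],[0,-13,-22.5,0,-53]]]'; python3 -c "
from h import *
st(); print(get_obs()['joint_pos']);goto(box(-.06,-.0,.245),90+np.degrees(BP[2]))"
```

```text
clock: 0.78
eef_pos: [0.3589, -0.2411, 0.2447]
tool_rot: [0.994, -0.105, -0.0, -0.001]
ft_force: [0.5, -0.6, -0.0]
grip_width: 0.0
t 0.78 box mm [-238.8 -187.7  244.7] ang-box -19.8 F [ 0.5 -0.6 -0. ] w 0.0 zax [-0.001  0.001 -1.   ]
[-5.92049178e-01  1.08146349e-01 -1.58829073e-01  1.30521705e+00
  8.67133682e-04  1.18995361e+00]
shift cm [ 1.048e+01 -2.371e+01 -1.000e-02] roll -109.77 n rows>= 4.1
```

```bash
python3 -m inch '[[[0,2,-4.7,0,-10.6],[0,4,-9.4,0,-21.2],[0,6,-14.1,0,-31.8],[0,8,-18.8,0,-42.4],[0,9.5,-22,0,-53]]]'; python3 -c "
from h import *
st(); goto(box(-.06,-.0,.245),90+np.degrees(BP[2]))"
```

```text
clock: 1.4
eef_pos: [0.4987, -0.0438, 0.2445]
tool_rot: [0.936, 0.353, -0.0, -0.001]
ft_force: [-0.4, 0.2, 0.5]
grip_width: 0.0
t 1.4 box mm [-74.  -10.8 244.5] ang-box 33.7 F [-0.4  0.2  0.5] w 0.0 zax [-0.001  0.002 -1.   ]
shift cm [ 1.76 -0.13 -0.05] roll -56.32 n rows>= 0.3
```

```bash
python3 -m inch '[[[0,0.5,0,0,-10.6],[0,1,0,0,-21.2],[0,1.5,0,0,-31.8],[0,1.76,-0.1,0,-42.4],[0,1.76,-0.1,0,-53]]]'
python3 - <<'E'
from h import *
st(); goto(box(-.06,-.0,.245),90+np.degrees(BP[2]))
i=optics.camera_info('wrist');p,d=optics.camera('wrist');cv2.imwrite('pics/w1.png',p[:,:,::-1]);np.save('pics/w1.npy',d)
import pickle;pickle.dump(i,open('pics/w1.pkl','wb'))
E
```

```text
clock: 2.02
eef_pos: [0.5111, -0.0312, 0.244]
tool_rot: [0.677, 0.736, -0.0, -0.001]
ft_force: [-0.0, -0.1, 0.3]
grip_width: -0.0002
t 2.02 box mm [-60.  -0. 244.] ang-box 87.1 F [-0.  -0.1  0.3] w -0.0002 zax [-0.002  0.002 -1.   ]
shift cm [ 0.  -0.  -0.1] roll -2.94 n rows>= 0.0
```

View pics/w1.png

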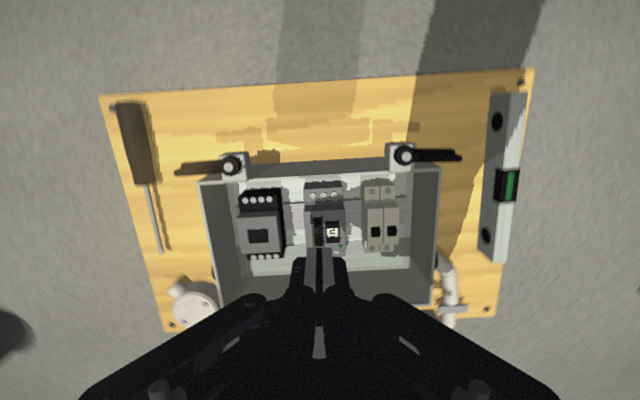

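Run:
```python
from h import *
import pickle
i=pickle.load(open('pics/w1.pkl','rb'))
im=cv2.imread('pics/w1.png')
z=cv2.resize(im[170:280,280:365],None,fx=7,fy=7,interpolation=cv2.INTER_CUBIC); z=cv2.rotate(z,cv2.ROTATE_180)[:600]
cv2.imwrite('pics/w1z.png',z)
b=cv2.resize(im,None,fx=3,fy=3,interpolation=cv2.INTER_CUBIC)
for X in [(-80,-120,98),(80,-120,98),(80,120,98),(-80,120,98),(-97,78,122),(-97,-78,122),(-12,0,90),(-12,15.5,86)]:
    u=proj(i,box(*[q/1000 for q in X]))*3+1; cv2.circle(b,tuple(int(round(t)) for t in u),3,(0,0,255),1); print(X,(u/3).round(1))
cv2.imwrite('pics/w1f.png',b[390:900,540:1340])
```

```text
(-80, -120, 98) [195.8 181.5]
(80, -120, 98) [221.8 316.2]
(80, 120, 98) [430.8 307. ]
(-80, 120, 98) [442.7 168.9]
(-97, 78, 122) [407.  157.8]
(-97, -78, 122) [228.7 167. ]
(-12, 0, 90) [321.8 235.6]
(-12, 15.5, 86) [336.  233.4]
```

View pics/w1z.png

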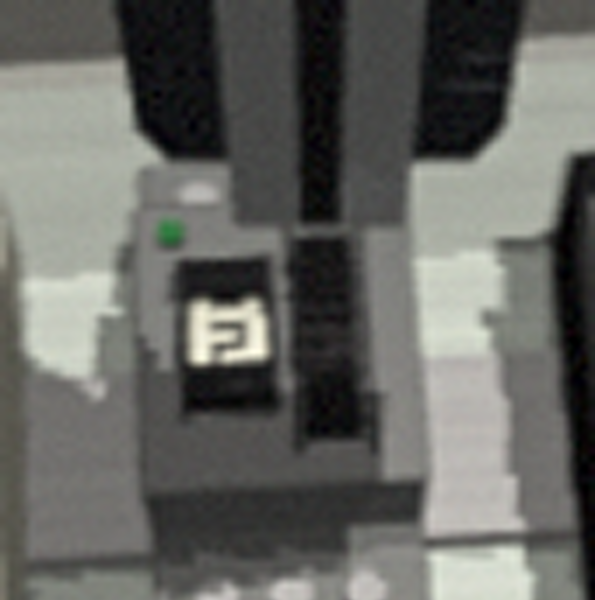

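View pics/w1f.png

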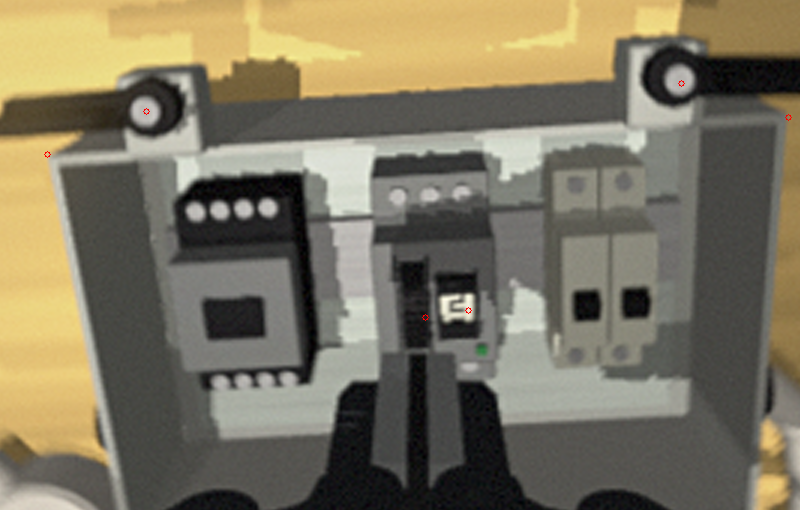

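```bash
python3 -m inch '[[[0,-0.2,2,2,-2.9],[0,-0.4,4,4.5,-2.9],[0,-0.5,6,7.3,-2.9],[0,-0.5,6,7.3,-2.9],[0,-0.5,6,7.3,-2.9]]]'
cat > snap.py <<'E'
from h import *
import sys,pickle
n,cam=sys.argv[1:3]
st()
i=optics.camera_info(cam);p,d=optics.camera(cam);cv2.imwrite(f'pics/{n}.png',p[:,:,::-1]);np.save(f'pics/{n}.npy',d);pickle.dump(i,open(f'pics/{n}.pkl','wb'))
E
python3 snap.py w2 wrist
```

```text
clock: 2.7
eef_pos: [0.5707, -0.031, 0.1713]
tool_rot: [0.658, 0.753, -0.0, -0.002]
ft_force: [-0.2, 0.6, 0.4]
grip_width: 0.0001
t 2.7 box mm [ -0.8  -7.8 171.3] ang-box 90.1 F [-0.2  0.6  0.4] w 0.0001 zax [-0.003  0.002 -1.   ]
```

View pics/w2.png

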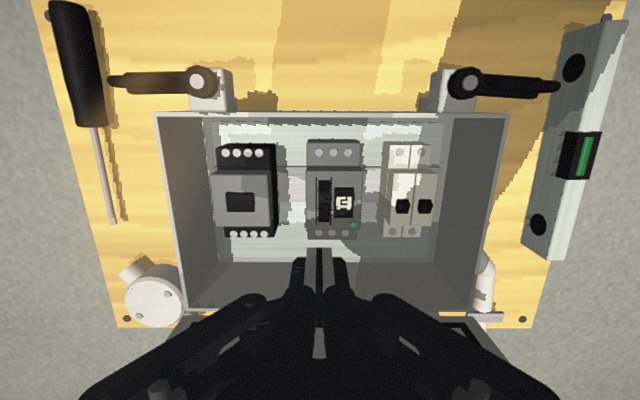

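Run:
```python
from h import *
import pickle
i=pickle.load(open('pics/w2.pkl','rb'))
im=cv2.imread('pics/w2.png'); w=cloud(i,np.load('pics/w2.npy'))
z=cv2.resize(im[170:235,305:365],None,fx=9,fy=9,interpolation=cv2.INTER_CUBIC); z=cv2.rotate(z,cv2.ROTATE_180)
cv2.imwrite('pics/w2z.png',z)
b=unbox(w)*1000
for v in range(172,232,4): print(v,[f'{b[v,u,0]:.0f},{b[v,u,1]:.0f},{b[v,u,2]:.0f}' for u in (312,320,324,328,336,344,352)])
```

```text
172 ['-36,-14,80', '-36,-7,80', '-36,-4,81', '-36,-1,82', '-36,5,81', '-36,11,81', '-36,17,81']
176 ['-33,-14,82', '-33,-7,81', '-33,-4,82', '-33,-1,81', '-33,5,80', '-33,11,81', '-33,17,81']
180 ['-30,-14,81', '-30,-7,81', '-30,-4,82', '-30,-1,82', '-30,5,80', '-29,11,80', '-29,18,80']
184 ['-26,-14,80', '-27,-7,83', '-27,-4,85', '-28,-1,86', '-26,5,81', '-26,12,80', '-26,18,81']
188 ['-23,-14,81', '-25,-7,86', '-24,-4,85', '-25,-1,86', '-24,5,85', '-25,11,87', '-24,17,85']
192 ['-20,-14,82', '-22,-7,88', '-22,-4,87', '-22,-1,87', '-21,5,85', '-22,11,87', '-22,17,86']
196 ['-17,-14,81', '-19,-7,88', '-19,-4,89', '-19,-1,89', '-18,5,84', '-18,11,84', '-18,18,86']
200 ['-14,-14,82', '-16,-7,90', '-16,-4,89', '-16,-1,90', '-14,5,84', '-15,11,85', '-15,18,86']
204 ['-10,-14,80', '-13,-7,89', '-13,-4,89', '-13,-1,90', '-11,5,84', '-11,12,84', '-12,18,86']
208 ['-6,-14,80', '-10,-7,90', '-10,-4,90', '-9,-1,89', '-8,5,85', '-8,12,85', '-8,18,86']
212 ['-3,-14,81', '-6,-7,89', '-6,-4,90', '-6,-1,89', '-5,5,86', '-5,12,86', '-5,18,86']
216 ['-0,-14,82', '-2,-7,87', '-2,-4,88', '-2,-1,88', '-2,5,86', '-2,12,87', '-2,18,86']
220 ['4,-14,82', '3,-7,84', '3,-4,84', '2,-1,85', '4,6,80', '4,12,82', '3,19,82']
224 ['7,-14,81', '7,-7,81', '8,-4,80', '7,-1,81', '7,6,81', '7,12,81', '7,19,82']
228 ['11,-14,81', '11,-7,81', '11,-4,80', '11,-1,81', '11,6,81', '12,13,80', '11,19,81']
```

View pics/w2z.png

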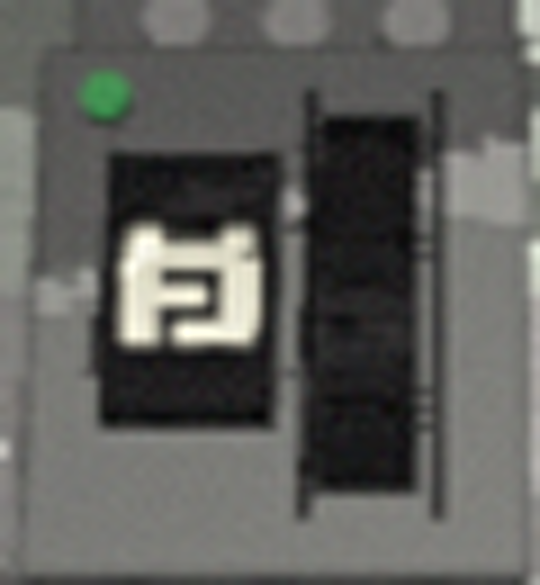

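```bash
python3 -m inch '[[[0,0.35,0,2,0],[0,0.35,0,4,0],[0,0.35,0,6,0],[0,0.35,0,6.3,0],[0,0.35,0,6.4,0]]]'; python3 -c "
from h import *
st()"
```

```text
clock: 3.38
eef_pos: [0.5709, -0.0275, 0.1093]
tool_rot: [0.658, 0.753, 0.001, -0.0]
ft_force: [0.9, -0.1, -0.2]
grip_width: -0.0
t 3.38 box mm [ -0.2  -4.4 109.3] ang-box 90.1 F [ 0.9 -0.1 -0.2] w -0.0 zax [ 0.001  0.002 -1.   ]
```

```bash
python3 -m inch '[[[0,0,0,0.2,0],[0,0,0,0.4,0],[0,0,0,0.5,0],[0,0,0,0.55,0],[0,0,0,0.6,0]]]'; python3 -c "
from h import *
st()"
```

```text
clock: 4.0
eef_pos: [0.571, -0.0276, 0.1035]
tool_rot: [0.658, 0.753, 0.001, -0.0]
ft_force: [0.2, 0.3, 2.9]
grip_width: -0.0
t 4.0 box mm [-1.000e-01 -4.400e+00  1.035e+02] ang-box 90.1 F [0.2 0.3 2.9] w -0.0 zax [ 0.001  0.002 -1.   ]
```

```bash
python3 -m inch '[[[0,0,-0.2,0.1,0],[0,0,-0.6,0.12,0],[0,0,-1.0,0.12,0],[0,0,-1.4,0.12,0],[0,0,-1.6,0.12,0]]]'; python3 -c "
from h import *
st()"
```

```text
clock: 4.62
eef_pos: [0.5565, -0.0295, 0.1039]
tool_rot: [0.658, 0.753, 0.002, 0.001]
ft_force: [0.7, 0.9, 6.5]
grip_width: -0.0002
t 4.62 box mm [-14.7  -4.4 103.9] ang-box 90.1 F [0.7 0.9 6.5] w -0.0002 zax [ 0.005  0.002 -1.   ]
```

```bash
python3 -m inch '[[[0,0,-0.2,0.03,0],[0,0,-0.4,0.03,0],[0,0,-0.4,0.03,0],[0,0,-0.4,-0.3,0],[0,0,1.2,-1,0]]]'; python3 snap.py w3 wrist
python3 - <<'E'
import cv2
im=cv2.imread('pics/w3.png');cv2.imwrite('pics/w3z.png',cv2.rotate(cv2.resize(im[100:300,200:440],None,fx=3,fy=3,interpolation=cv2.INTER_CUBIC),cv2.ROTATE_180))
E
```

```text
clock: 5.25
eef_pos: [0.5663, -0.028, 0.1129]
tool_rot: [0.658, 0.753, 0.001, -0.001]
ft_force: [0.3, -0.6, -0.0]
grip_width: 0.0001
t 5.25 box mm [ -4.8  -4.2 112.9] ang-box 90.1 F [ 0.3 -0.6 -0. ] w 0.0001 zax [ 0.     0.002 -1.   ]
```

View pics/w3z.png

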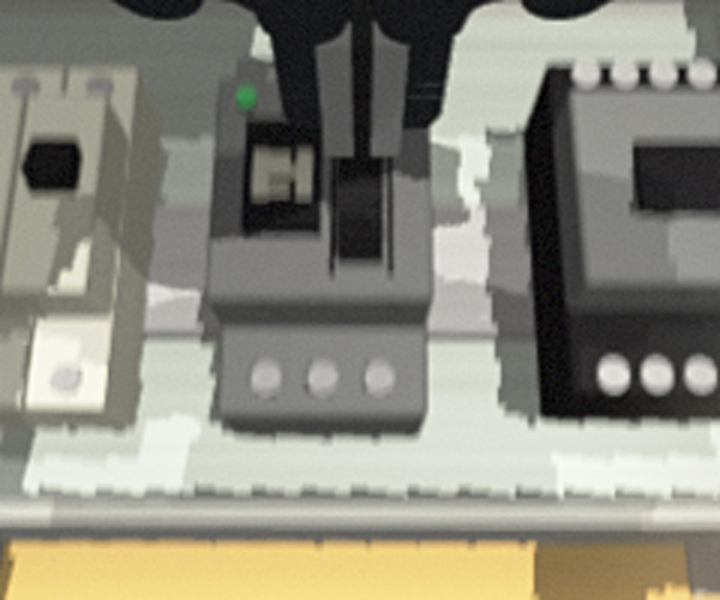

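```bash
python3 -m inch '[[[0,0,0.5,-2,0],[0,0,1,-4,0],[0,0,1.5,-4,0],[0,0,1.5,-4,0],[0,0,1.5,-4,0]]]'; python3 snap.py w4 wrist
cat > dz.py <<'E'
import sys
from h import *
import pickle
n=sys.argv[1]; i=pickle.load(open(f'pics/{n}.pkl','rb')); im=cv2.imread(f'pics/{n}.png')
# rectified top view of the plane z=86 around window, front-viewer upright (+x up, +y left)
s=25; xs=np.arange(10,-34,-1/s*2); ys=np.arange(26,-12,-1/s*2)
Y,X=np.meshgrid(ys,xs); P=np.stack([X,Y,np.full_like(X,85)],-1)/1000
c,sn=np.cos(BP[2]),np.sin(BP[2])
Wd=np.stack([BP[0]+c*P[...,0]-sn*P[...,1],BP[1]+sn*P[...,0]+c*P[...,1],P[...,2]],-1)
uv=proj(i,Wd).astype(np.float32)
o=cv2.remap(im,uv[...,0],uv[...,1],cv2.INTER_CUBIC)
cv2.imwrite(f'pics/{n}r.png',o); print(o.shape)
E
python3 dz.py w4; python3 dz.py w2
```

```text
clock: 5.92
eef_pos: [0.5835, -0.0258, 0.153]
tool_rot: [0.658, 0.753, 0.002, 0.001]
ft_force: [-0.1, -0.1, 0.2]
grip_width: 0.0002
t 5.92 box mm [ 12.6  -4.3 153. ] ang-box 90.1 F [-0.1 -0.1  0.2] w 0.0002 zax [ 0.003  0.002 -1.   ]
(550, 475, 3)
(550, 475, 3)
```

View pics/w4r.png

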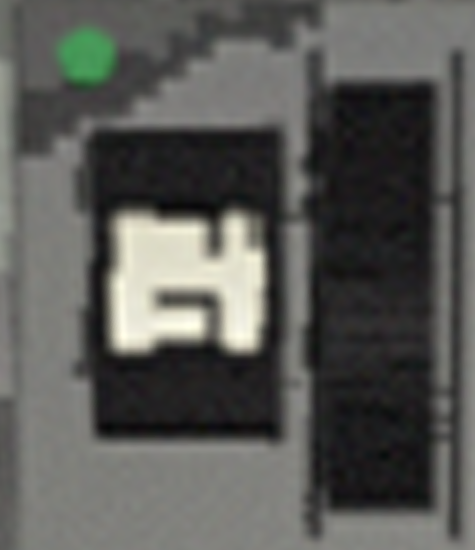

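View pics/w2r.png

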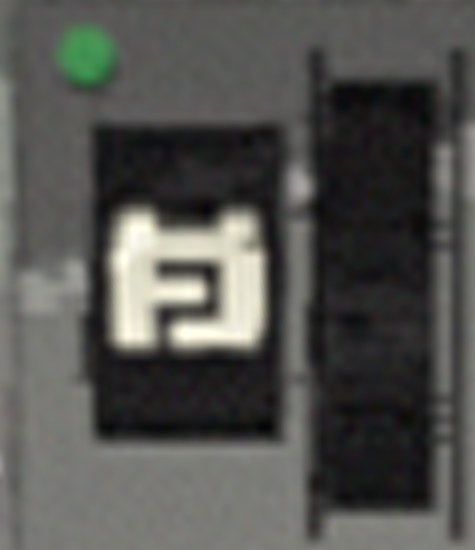

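```bash
python3 -m inch '[[[0,0,-0.6,2,0],[0,0,-1.2,4,0],[0,0,-1.25,4.6,0],[0,0,-1.25,4.85,0],[0,0,-1.25,5,0]]]'; python3 -c "
from h import *
st()"
```

```text
clock: 6.6
eef_pos: [0.5722, -0.0274, 0.1038]
tool_rot: [0.658, 0.753, 0.002, 0.001]
ft_force: [0.8, 0.6, -0.5]
grip_width: 0.0001
t 6.6 box mm [  1.1  -4.4 103.8] ang-box 90.1 F [ 0.8  0.6 -0.5] w 0.0001 zax [ 0.005  0.002 -1.   ]
```

```bash
python3 -m inch '[[[0,0,-0.1,0.15,0],[0,0,-0.5,0.17,0],[0,0,-1.0,0.17,0],[0,0,-1.5,0.17,0],[0,0,-1.9,0.17,0]]]'; python3 -c "
from h import *
st()"; python3 -m inch '[[[0,0,-0.15,0.08,0],[0,0,-0.15,0.08,0],[0,0,-0.15,-0.5,0],[0,0,1.5,-2.5,0],[0,0,3.2,-4.5,0]]]';python3 snap.py w5 wrist;  python3 dz.py w5
```

```text
clock: 7.22
eef_pos: [0.5548, -0.0298, 0.1039]
tool_rot: [0.657, 0.753, 0.004, 0.003]
ft_force: [0.4, 1.7, 6.7]
grip_width: 0.0005
t 7.22 box mm [-16.4  -4.4 103.9] ang-box 90.1 F [0.4 1.7 6.7] w 0.0005 zax [ 0.01   0.002 -1.   ]
clock: 7.85
eef_pos: [0.5855, -0.0256, 0.149]
tool_rot: [0.658, 0.753, 0.003, 0.002]
ft_force: [-0.7, -0.4, 0.1]
grip_width: -0.0003
t 7.85 box mm [ 14.5  -4.4 149. ] ang-box 90.1 F [-0.7 -0.4  0.1] w -0.0003 zax [ 0.007  0.002 -1.   ]
(550, 475, 3)
```

View pics/w5r.png

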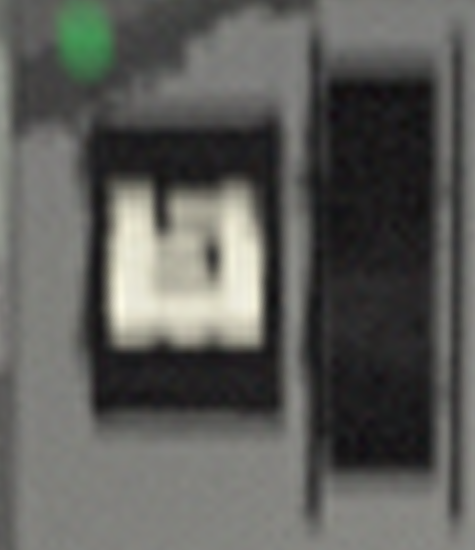

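```bash
python3 snap.py w6 wrist;  python3 snap.py w6 wrist; python3 snap.py w6 wrist; python3 dz.py w6
```

```text
t 7.9 box mm [ 18.6  -4.7 152.3] ang-box 90.1 F [3.9 0.5 3.2] w -0.0001 zax [ 0.015  0.002 -1.   ]
t 7.95 box mm [ 17.6  -4.8 151.1] ang-box 90.1 F [-0.2  0.9 -0.1] w -0.0001 zax [ 0.014  0.002 -1.   ]
t 8.0 box mm [ 15.8  -4.6 149.5] ang-box 90.1 F [-0.5 -0.2 -0.2] w 0.0001 zax [ 0.011  0.002 -1.   ]
(550, 475, 3)
```

View pics/w6r.png

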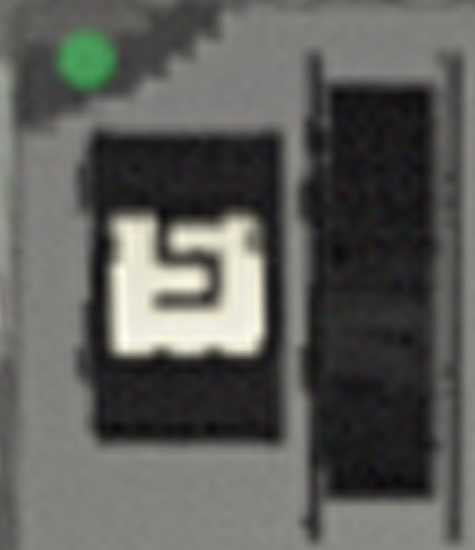

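```bash
python3 -c "
from h import *
st()"; python3 -m inch '[[[0,0,-0.6,2,0],[0,0,-1.2,3.6,0],[0,0,-1.4,4.3,0],[0,0,-1.4,4.5,0],[0,0,-1.4,4.65,0]]]'; python3 -c "
from h import *
st()"
```

```text
t 8.05 box mm [ 14.4  -4.4 148.4] ang-box 90.1 F [-0.  -0.3 -1. ] w 0.0 zax [ 0.008  0.002 -1.   ]
clock: 8.68
eef_pos: [0.5728, -0.0271, 0.1029]
tool_rot: [0.657, 0.754, 0.005, 0.003]
ft_force: [0.2, 2.3, 7.8]
grip_width: 0.0001
t 8.68 box mm [  1.7  -4.1 102.9] ang-box 90.1 F [0.2 2.3 7.8] w 0.0001 zax [ 0.011  0.003 -1.   ]
```

```bash
python3 -m inch '[[[0,0,-0.3,0.08,0],[0,0,-0.8,0.1,0],[0,0,-1.3,0.1,0],[0,0,-1.62,0.1,0],[0,0,-1.62,0.1,0]]]'; python3 -c "
from h import *
st()"
```

```text
clock: 9.3
eef_pos: [0.5579, -0.029, 0.1038]
tool_rot: [0.657, 0.754, 0.006, 0.004]
ft_force: [-0.4, 1.9, 9.0]
grip_width: 0.0001
t 9.3 box mm [-13.2  -4.  103.8] ang-box 90.1 F [-0.4  1.9  9. ] w 0.0001 zax [ 0.015  0.004 -1.   ]
```

```bash
python3 -m inch '[[[0,0,-0.1,0,0],[0,0,-0.1,-0.6,0],[0,0,1.5,-2.5,0],[0,0,2.7,-4.5,0],[0,0,2.7,-4.5,0]]]'; for k in 1 2 3; do python3 snap.py w7 wrist; done; python3 dz.py w7
```

```text
clock: 9.93
eef_pos: [0.5855, -0.0256, 0.1504]
tool_rot: [0.657, 0.754, 0.007, 0.006]
ft_force: [-0.5, 0.3, 0.1]
grip_width: -0.0002
t 9.93 box mm [ 14.5  -4.4 150.4] ang-box 90.2 F [-0.5  0.3  0.1] w -0.0002 zax [ 0.018  0.003 -1.   ]
t 9.97 box mm [ 13.1  -4.2 149.1] ang-box 90.1 F [-0.8  0.3 -0.5] w 0.0001 zax [ 0.015  0.004 -1.   ]
t 10.03 box mm [ 12.1  -4.  148.3] ang-box 90.1 F [-1.2 -0.5 -0.2] w -0.0001 zax [ 0.013  0.004 -1.   ]
(550, 475, 3)
```

View pics/w7r.png

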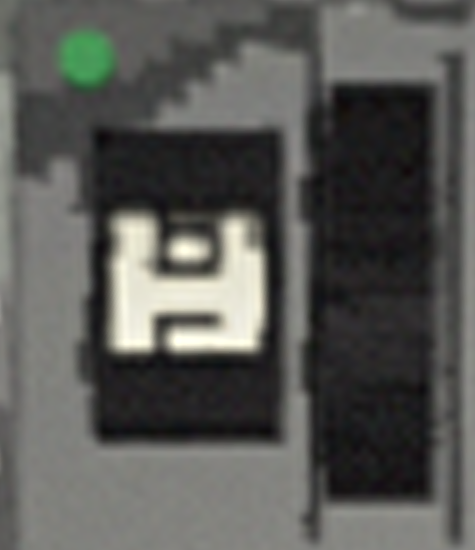

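```bash
python3 -c "
from h import *
st()"; python3 -m inch '[[[0,0,-0.7,2,0],[0,0,-1.4,3.6,0],[0,0,-1.4,4.2,0],[0,0,-1.4,4.3,0],[0,0,-1.4,4.3,0]]]'; python3 -c "
from h import *
st()"
```

```text
t 10.07 box mm [ 11.7  -4.  147.8] ang-box 90.1 F [-0.2  0.3 -0.2] w -0.0 zax [ 0.012  0.004 -1.   ]
clock: 10.7
eef_pos: [0.5694, -0.0273, 0.1047]
tool_rot: [0.657, 0.754, 0.005, 0.003]
ft_force: [0.2, 0.2, 0.2]
grip_width: -0.0001
t 10.7 box mm [ -1.6  -3.9 104.7] ang-box 90.1 F [0.2 0.2 0.2] w -0.0001 zax [ 0.012  0.004 -1.   ]
```

Press, drag about 5.7 mm, then lift straight.

```bash
python3 -m inch '[[[0,0,0,0.15,0],[0,0,0,0.22,0],[0,0,-0.3,0.22,0],[0,0,-0.6,0.22,0],[0,0,-0.6,0.22,0]]]'; python3 -c "
from h import *
st()";  python3 -m inch '[[[0,0,0,-0.5,0],[0,0,0,-1,0],[0,0,1,-3,0],[0,0,2,-4.5,0],[0,0,2,-4.5,0]]]'; for k in 1 2 3 4; do python3 snap.py w8 wrist; done; python3 dz.py w8
```

```text
clock: 11.32
eef_pos: [0.5647, -0.0281, 0.104]
tool_rot: [0.657, 0.754, 0.006, 0.005]
ft_force: [0.4, 0.3, 5.7]
grip_width: 0.0001
t 11.32 box mm [ -6.4  -4.  104. ] ang-box 90.1 F [0.4 0.3 5.7] w 0.0001 zax [ 0.015  0.004 -1.   ]
clock: 11.95
eef_pos: [0.585, -0.0255, 0.1504]
tool_rot: [0.657, 0.754, 0.007, 0.006]
ft_force: [-0.3, -0.1, -0.2]
grip_width: -0.0003
t 11.95 box mm [ 14.1  -4.2 150.4] ang-box 90.2 F [-0.3 -0.1 -0.2] w -0.0003 zax [ 0.018  0.004 -1.   ]
t 12.0 box mm [ 12.9  -4.1 149.3] ang-box 90.1 F [ 0.1  0.8 -1.1] w 0.0002 zax [ 0.016  0.004 -1.   ]
t 12.05 box mm [ 12.1  -4.  148.6] ang-box 90.1 F [ 0.2 -0.2 -0.5] w 0.0004 zax [ 0.014  0.004 -1.   ]
t 12.1 box mm [ 11.7  -3.9 148.2] ang-box 90.1 F [-0.4  1.   0.7] w -0.0003 zax [ 0.013  0.004 -1.   ]
(550, 475, 3)
```

View pics/w8r.png

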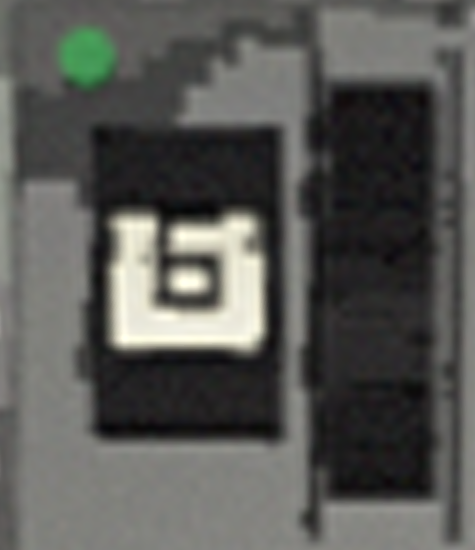

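```bash
python3 -m inch '[[[0,0,-0.7,2,0],[0,0,-1.4,3.6,0],[0,0,-1.4,4.2,0],[0,0,-1.4,4.35,0],[0,0,-1.4,4.35,0]]]'; python3 -c "
from h import *
st()"
```

```text
clock: 12.78
eef_pos: [0.5698, -0.0273, 0.1048]
tool_rot: [0.657, 0.754, 0.006, 0.004]
ft_force: [0.1, 0.2, -1.0]
grip_width: -0.0002
t 12.78 box mm [ -1.2  -3.9 104.8] ang-box 90.1 F [ 0.1  0.2 -1. ] w -0.0002 zax [ 0.014  0.004 -1.   ]
```

```bash
python3 -m inch '[[[0,0,0,0.15,0],[0,0,0,0.22,0],[0,0,-0.2,0.22,0],[0,0,-0.45,0.22,0],[0,0,-0.45,0.22,0]]]'; python3 -c "
from h import *
st()";  python3 -m inch '[[[0,0,0,-0.5,0],[0,0,0,-1,0],[0,0,1,-3,0],[0,0,2,-4.5,0],[0,0,2,-4.5,0]]]'; for k in 1 2 3 4; do python3 snap.py w9 wrist; done; python3 dz.py w9
```

```text
clock: 13.4
eef_pos: [0.5664, -0.0279, 0.104]
tool_rot: [0.657, 0.754, 0.007, 0.005]
ft_force: [1.0, 0.6, 6.3]
grip_width: -0.0001
t 13.4 box mm [ -4.7  -4.1 104. ] ang-box 90.1 F [1.  0.6 6.3] w -0.0001 zax [ 0.017  0.004 -1.   ]
clock: 14.02
eef_pos: [0.5866, -0.0253, 0.1504]
tool_rot: [0.657, 0.754, 0.008, 0.006]
ft_force: [-1.2, 0.2, 0.1]
grip_width: 0.0002
t 14.03 box mm [ 15.7  -4.3 150.4] ang-box 90.2 F [-1.2  0.2  0.1] w 0.0002 zax [ 0.019  0.004 -1.   ]
t 14.07 box mm [ 14.5  -4.1 149.3] ang-box 90.2 F [-1.1 -0.1  0.4] w -0.0001 zax [ 0.017  0.004 -1.   ]
t 14.12 box mm [ 13.8  -4.  148.6] ang-box 90.1 F [ 0.4  0.1 -1.1] w 0.0 zax [ 0.015  0.004 -1.   ]
t 14.18 box mm [ 13.4  -4.  148.2] ang-box 90.1 F [ 0.6  0.4 -1.2] w -0.0004 zax [ 0.015  0.004 -1.   ]
(550, 475, 3)
```

View pics/w9r.png

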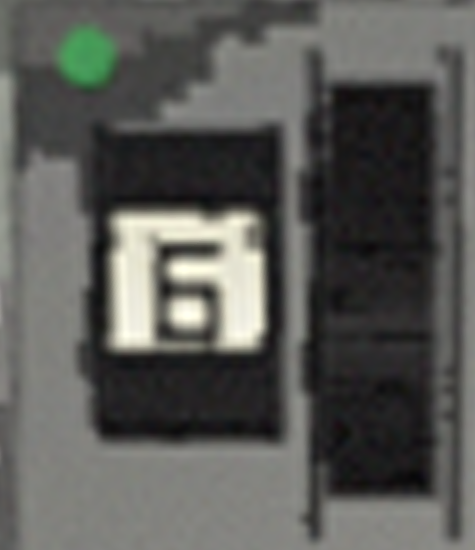

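Run:
```python
import cv2,numpy as np
g=cv2.cvtColor(cv2.imread('pics/w9r.png'),cv2.COLOR_BGR2GRAY).astype(int)
print('fig',[(r,int(g[r,185:205].mean())) for r in range(190,372,6)])
print('edge',[(r,int(g[r,118:140].mean())) for r in range(190,372,6)])
print('bezel',[(r,int(g[r,140:250].mean())) for r in list(range(112,142,4))+list(range(424,452,4))])
```

```text
fig [(190, 28), (196, 18), (202, 28), (208, 66), (214, 144), (220, 213), (226, 230), (232, 234), (238, 206), (244, 96), (250, 54), (256, 117), (262, 202), (268, 251), (274, 229), (280, 163), (286, 92), (292, 75), (298, 143), (304, 213), (310, 231), (316, 238), (322, 200), (328, 135), (334, 76), (340, 81), (346, 120), (352, 69), (358, 28), (364, 27), (370, 31)]
edge [(190, 32), (196, 23), (202, 31), (208, 75), (214, 159), (220, 226), (226, 226), (232, 215), (238, 209), (244, 211), (250, 220), (256, 228), (262, 231), (268, 231), (274, 231), (280, 231), (286, 232), (292, 233), (298, 233), (304, 233), (310, 234), (316, 234), (322, 235), (328, 236), (334, 245), (340, 229), (346, 182), (352, 90), (358, 25), (364, 21), (370, 27)]
bezel [(112, 119), (116, 117), (120, 114), (124, 108), (128, 87), (132, 59), (136, 34), (140, 25), (424, 21), (428, 19), (432, 23), (436, 43), (440, 68), (444, 100), (448, 122)]
```

```bash
python3 -m inch '[[[0,0,-1,-5.3,0],[0,0,-1,-10.6,0],[0,0,0,-16,0],[0,0,3,-16.2,0],[0,0,6,-16.2,0]]]'; python3 snap.py s1 side
```

```text
clock: 14.85
eef_pos: [0.6419, -0.0179, 0.312]
tool_rot: [0.657, 0.754, 0.007, 0.005]
ft_force: [0.6, -0.0, 0.5]
grip_width: -0.0002
t 14.85 box mm [ 71.5  -4.3 312. ] ang-box 90.1 F [ 0.6 -0.   0.5] w -0.0002 zax [ 0.016  0.004 -1.   ]
```

Run:
```python
from h import *
import pickle
i=pickle.load(open('pics/s1.pkl','rb'));w=unbox(cloud(i,np.load('pics/s1.npy')))*1000
m=(w[...,2]>150)&(w[...,2]<255)&(w[...,0]>50)&(w[...,0]<110)&(abs(w[...,1])<118)
q=w[m];A=np.polyfit(q[:,2],q[:,0],1);print(A,np.polyval(A,[98,235,264]),np.percentile(q[:,0],[1,50,99]))
im=cv2.imread('pics/s1.png');cv2.imwrite('pics/s1z.png',cv2.resize(im[40:370,180:480],None,fx=1.8,fy=1.8,interpolation=cv2.INTER_CUBIC))
```

```text
[-3.71954488e-02  8.31621664e+01] [79.51701243 74.42123595 73.34256794] [72.8801914  75.41338131 79.25369514]
```

View pics/s1z.png

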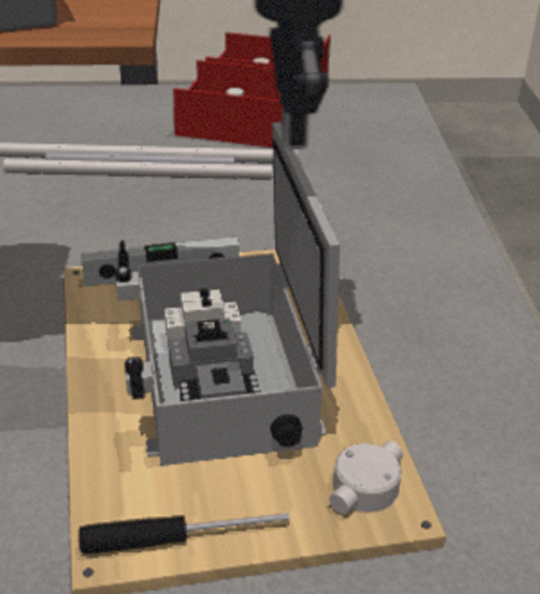

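```bash
python3 -m inch '[[[0,0.4,2.5,0,0],[0,0.4,5,0,0],[0,0.4,5,2,0],[0,0.4,5,4.5,0],[0,0.4,5,6,0]]]'; python3 -c "
from h import *
st(); print(get_obs()['joint_pos'].round(2))"
```

```text
clock: 15.52
eef_pos: [0.6932, -0.0062, 0.2468]
tool_rot: [0.657, 0.754, 0.005, 0.002]
ft_force: [0.0, 0.3, 0.1]
grip_width: 0.0001
t 15.53 box mm [123.8   0.4 246.8] ang-box 90.2 F [0.  0.3 0.1] w 0.0001 zax [ 0.01   0.004 -1.   ]
[-0.01  0.65  0.64  1.55  0.   -0.15]
```

```bash
python3 -m inch '[[[0,0,-2.3,-0.4,0],[0,0,-4.0,-0.4,0],[0,0,-5.6,-0.3,0],[0,0,-7.3,0.2,0],[0,0,-9.1,0.9,0]]]'; python3 -c "
from h import *
st()"
```

```text
clock: 16.15
eef_pos: [0.6029, -0.0184, 0.2369]
tool_rot: [0.657, 0.754, 0.006, 0.003]
ft_force: [2.8, 0.4, -0.3]
grip_width: 0.0001
t 16.15 box mm [ 32.8   0.4 236.9] ang-box 90.2 F [ 2.8  0.4 -0.3] w 0.0001 zax [ 0.012  0.005 -1.   ]
```

```bash
python3 -m inch '[[[0,0,-1.6,0.8,0],[0,0,-3.1,1.8,0],[0,0,-4.4,3.1,0],[0,0,-5.5,4.6,0],[0,0,-5.5,4.6,0]]]'; python3 snap.py s2 side
python3 - <<'E'
import cv2
im=cv2.imread('pics/s2.png');cv2.imwrite('pics/s2z.png',cv2.resize(im[40:370,180:480],None,fx=1.8,fy=1.8,interpolation=cv2.INTER_CUBIC))
E
```

```text
clock: 16.77
eef_pos: [0.5467, -0.0257, 0.1886]
tool_rot: [0.657, 0.754, 0.004, 0.001]
ft_force: [-0.2, 0.2, -0.1]
grip_width: 0.0
t 16.77 box mm [-23.9   0.6 188.6] ang-box 90.2 F [-0.2  0.2 -0.1] w 0.0 zax [ 0.008  0.005 -1.   ]
```

View pics/s2z.png

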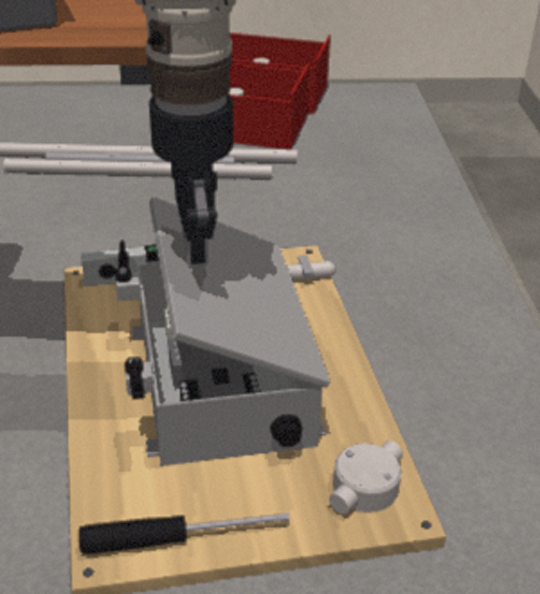

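```bash
python3 -m inch '[[[0,0,-0.9,1.5,0],[0,0,-1.5,3.1,0],[0,0,-2.0,4.7,0],[0,0,-2.2,6.0,0],[0,0,-2.2,6.5,0]]]'; python3 -c "
from h import *
st()"
```

```text
clock: 17.45
eef_pos: [0.5264, -0.0285, 0.1236]
tool_rot: [0.657, 0.754, 0.005, 0.002]
ft_force: [-1.4, -0.7, 0.8]
grip_width: 0.0001
t 17.45 box mm [-44.4   0.7 123.6] ang-box 90.2 F [-1.4 -0.7  0.8] w 0.0001 zax [ 0.008  0.005 -1.   ]
```

```bash
python3 -m inch '[[[0,0,0,0.1,0],[0,0,0,0.25,0],[0,0,0,0.35,0],[0,0,0,0.45,0],[0,0,0,0.5,0]]]'; python3 -c "
from h import *
st()"
```

```text
clock: 18.08
eef_pos: [0.5266, -0.0284, 0.1219]
tool_rot: [0.657, 0.754, 0.005, 0.002]
ft_force: [-8.8, -0.1, 20.2]
grip_width: 0.0
t 18.07 box mm [-44.2   0.7 121.9] ang-box 90.2 F [-8.8 -0.1 20.2] w 0.0 zax [ 0.01   0.005 -1.   ]
```

```bash
python3 -m inch '[[[0,0,0,-1,0],[0,0,0,-4,0],[0,0,-1,-8,0],[0,0,-2,-11,0],[0,0,-2,-11,0]]]'; python3 snap.py a1 wrist; python3 snap.py a1 wrist
```

```text
clock: 18.7
eef_pos: [0.5074, -0.0318, 0.2349]
tool_rot: [0.657, 0.754, 0.007, 0.005]
ft_force: [-0.1, 0.5, -0.4]
grip_width: -0.0001
t 18.7 box mm [-6.360e+01 -1.000e-01  2.349e+02] ang-box 90.2 F [-0.1  0.5 -0.4] w -0.0001 zax [ 0.017  0.005 -1.   ]
t 18.75 box mm [-6.43e+01  1.00e-01  2.33e+02] ang-box 90.2 F [ 0.4 -0.2  0.1] w -0.0003 zax [ 0.014  0.005 -1.   ]
```

View pics/a1.png

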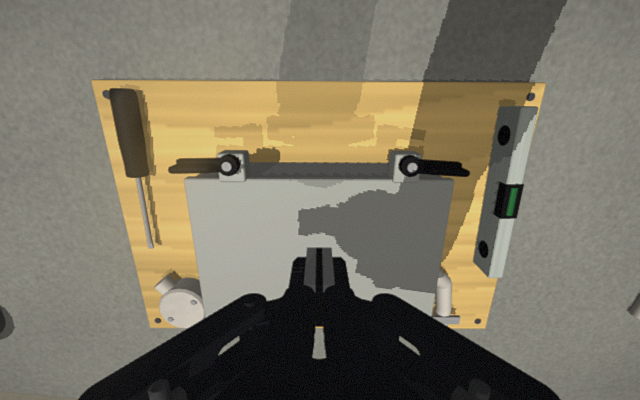

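Run:
```python
from h import *
import pickle
i=pickle.load(open('pics/a1.pkl','rb'));w=unbox(cloud(i,np.load('pics/a1.npy')))*1000
m=(w[...,2]>115)&(w[...,2]<145)&(w[...,0]<-70)&(w[...,0]>-140)
for s in (1,-1):
    k=m&(s*w[...,1]>60)&(s*w[...,1]<130); q=w[k]; 
    print(s,len(q),np.percentile(q,[2,50,98],axis=0).round(1)); far=q[s*q[:,1]>95]; print(np.polyfit(far[:,1],far[:,0],1), np.median(far,0))
k=(w[...,0]>-70)&(w[...,0]<0)&(abs(w[...,1])<110)&(w[...,2]<125);q=w[k];print('lid top z',np.polyfit(q[:,0],q[:,2],1),np.median(q[:,2]))
v,u=np.where((abs(w[...,2]-108)<6)&(abs(w[...,1])<60)&(w[...,0]<-50)); print('lid edge x',np.percentile(w[v,u,0],[0.5,2]))
im=cv2.imread('pics/a1.png');cv2.imwrite('pics/a1z.png',cv2.resize(im[130:230,150:490],None,fx=2.3,fy=2.3,interpolation=cv2.INTER_CUBIC))
```

```text
1 1015 [[-104.8   69.8  116. ]
 [ -98.    91.4  120.7]
 [ -90.8  119.   134.5]]
[ 5.67445186e-02 -1.03628985e+02] [-97.94273628 107.61207052 131.27983407]
-1 1028 [[-105.2 -119.5  116.3]
 [ -99.5  -92.4  120.8]
 [ -91.3  -70.4  134.5]]
[-1.94780679e-02 -1.01406290e+02] [ -99.87683359 -107.93769156  131.58558441]
lid top z [2.11634485e-04 1.07831930e+02] 107.82256988190187
lid edge x [-83.76756701 -83.49473764]
```

View pics/a1z.png

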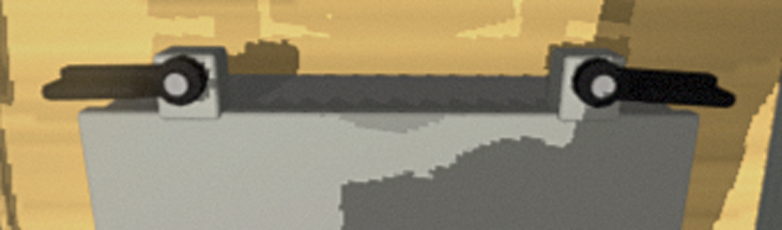

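```bash
python3 -m inch '[[[0,2.5,-2,0,0],[0,5.5,-4,1,0],[0,8.5,-6,3,0],[0,11.2,-6,6,0],[0,11.2,-6,8.5,0]]]'; python3 -c "
from h import *
st()"
```

```text
clock: 19.42
eef_pos: [0.4309, 0.073, 0.1439]
tool_rot: [0.656, 0.755, 0.005, 0.002]
ft_force: [0.3, -0.6, 0.3]
grip_width: 0.0001
t 19.43 box mm [-125.5  114.   143.9] ang-box 90.3 F [ 0.3 -0.6  0.3] w 0.0001 zax [ 0.009  0.005 -1.   ]
```

```bash
python3 -m inch '[[[0,-0.1,0.5,0.8,0],[0,-0.1,1.6,0.9,0],[0,0.05,2.6,0.9,0],[0,0.05,3.3,0.9,0],[0,-0.1,4.05,0.9,0]]]'; python3 snap.py a2 side;python3 - <<'E'
import cv2
im=cv2.imread('pics/a2.png');cv2.imwrite('pics/a2z.png',cv2.resize(im[130:330,180:400],None,fx=3,fy=3,interpolation=cv2.INTER_CUBIC))
E
```

```text
clock: 20.05
eef_pos: [0.4716, 0.0778, 0.1356]
tool_rot: [0.656, 0.755, 0.005, 0.001]
ft_force: [-3.0, 0.3, 0.1]
grip_width: 0.0002
t 20.05 box mm [-84.5 113.3 135.6] ang-box 90.3 F [-3.   0.3  0.1] w 0.0002 zax [ 0.008  0.005 -1.   ]
```

View pics/a2z.png

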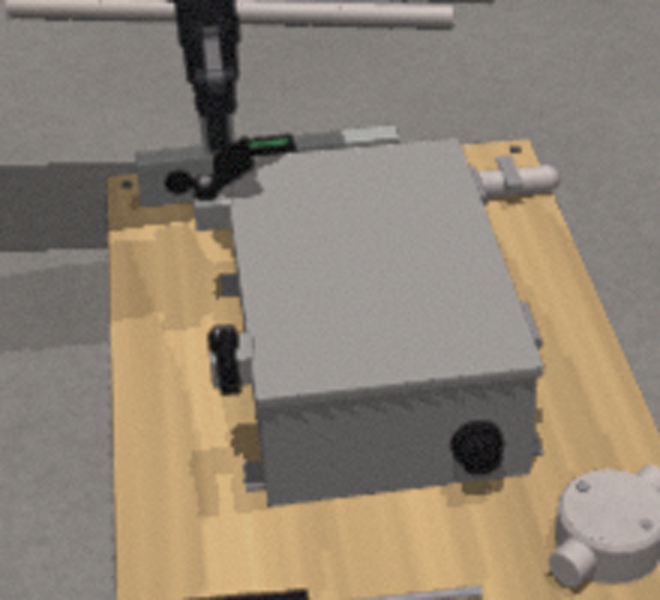

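```bash
python3 -m inch '[[[0,-0.4,0.7,0,0],[0,-1.0,1.3,0,0],[0,-1.7,1.8,0,0],[0,-2.5,2.1,0,0],[0,-2.8,2.1,0,0]]]'; python3 -c "
from h import *
st()"; python3 snap.py a3 side;python3 - <<'E'
import cv2
im=cv2.imread('pics/a3.png');cv2.imwrite('pics/a3z.png',cv2.resize(im[130:330,180:400],None,fx=3,fy=3,interpolation=cv2.INTER_CUBIC))
E
```

```text
clock: 20.72
eef_pos: [0.4973, 0.0558, 0.1359]
tool_rot: [0.656, 0.755, 0.008, -0.001]
ft_force: [-4.1, 15.7, 1.7]
grip_width: 0.0001
t 20.73 box mm [-62.   88.1 135.9] ang-box 90.4 F [-4.1 15.7  1.7] w 0.0001 zax [ 0.009  0.014 -1.   ]
t 20.73 box mm [-62.   88.1 135.9] ang-box 90.4 F [-4.1 15.7  1.7] w 0.0001 zax [ 0.009  0.014 -1.   ]
```

View pics/a3z.png

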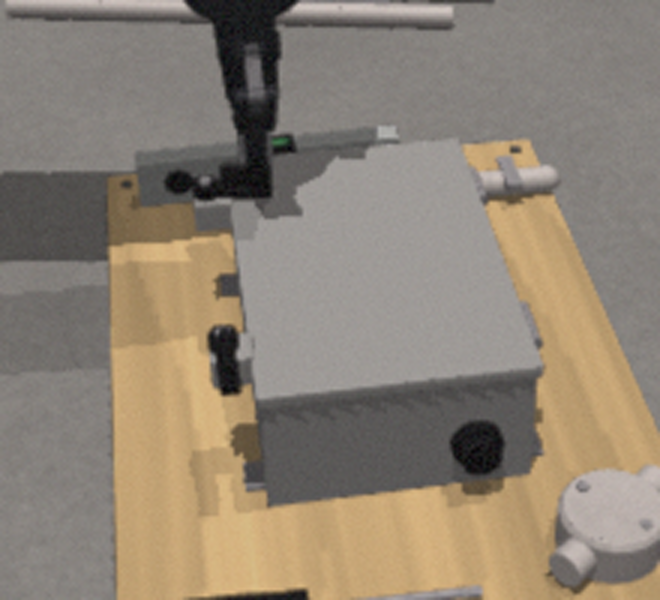

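```bash
python3 -m inch '[[[0,0.5,0,0,0],[0,0.7,0,-2,0],[0,0.7,0,-5,0],[0,0.7,-2,-7,0],[0,-2,-5,-7,0]]]'; python3 -c "
from h import *
st();goto(box(-.126,-.114,.165),90+np.degrees(BP[2]))"
```

```text
clock: 21.4
eef_pos: [0.4522, 0.028, 0.2074]
tool_rot: [0.655, 0.756, 0.01, 0.001]
ft_force: [0.1, -1.4, 0.0]
grip_width: -0.0
t 21.4 box mm [-110.4   66.5  207.4] ang-box 90.5 F [ 0.1 -1.4  0. ] w -0.0 zax [ 0.016  0.014 -1.   ]
shift cm [-18.08  -1.8    4.  ] roll 0.54 n rows>= 3.0
```

```bash
python3 -m inch '[[[0,-4,-0.9,0,0.5],[0,-8.5,-1.8,0,0.5],[0,-13,-1.8,1,0.5],[0,-17.5,-1.8,3,0.5],[0,-18.1,-1.8,4.5,0.5]]]'; python3 snap.py a4 wrist; python3 -c "
from h import *
st()"
```

```text
clock: 22.02
eef_pos: [0.4616, -0.1565, 0.1596]
tool_rot: [0.66, 0.751, 0.01, 0.003]
ft_force: [-0.7, -0.5, 0.4]
grip_width: 0.0001
t 22.02 box mm [-125.8 -117.5  159.6] ang-box 89.8 F [-0.7 -0.5  0.4] w 0.0001 zax [ 0.017  0.012 -1.   ]
t 22.07 box mm [-127.  -116.   157.5] ang-box 89.8 F [-0.7 -0.4 -1. ] w -0.0001 zax [ 0.013  0.013 -1.   ]
```

View pics/a4.png

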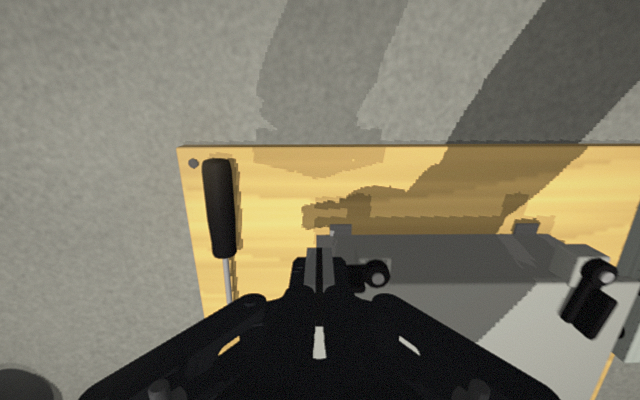

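```bash
python3 -m inch '[[[0,0.3,0,1.5,0],[0,0.4,0.4,2.2,0],[0,0.3,1.6,2.2,0],[0,0.15,2.75,2.2,0],[0,0.15,3.5,2.2,0]]]'; python3 -c "
from h import *
st()"
```

```text
clock: 22.7
eef_pos: [0.4959, -0.1487, 0.1364]
tool_rot: [0.659, 0.752, 0.009, 0.001]
ft_force: [-2.6, 0.2, 0.3]
grip_width: 0.0001
t 22.7 box mm [ -90.7 -114.4  136.4] ang-box 89.9 F [-2.6  0.2  0.3] w 0.0001 zax [ 0.013  0.013 -1.   ]
```

```bash
python3 -m inch '[[[0,0.15,0.6,0.05,0],[0,0.6,1.3,0.05,0],[0,1.2,2.0,0.05,0],[0,2.1,2.5,0.05,0],[0,2.8,2.8,0.05,0]]]'; python3 -c "
from h import *
st()"; python3 snap.py a5 side;python3 - <<'E'
import cv2
im=cv2.imread('pics/a5.png');cv2.imwrite('pics/a5z.png',cv2.resize(im[130:330,180:400],None,fx=3,fy=3,interpolation=cv2.INTER_CUBIC))
E
```

```text
clock: 23.32
eef_pos: [0.5204, -0.1177, 0.1369]
tool_rot: [0.659, 0.752, 0.008, 0.002]
ft_force: [-3.8, -13.0, -0.0]
grip_width: 0.0
t 23.32 box mm [-62.3 -87.  136.9] ang-box 89.9 F [ -3.8 -13.   -0. ] w 0.0 zax [ 0.014  0.01  -1.   ]
t 23.32 box mm [-62.3 -87.  136.9] ang-box 89.9 F [ -3.8 -13.   -0. ] w 0.0 zax [ 0.014  0.01  -1.   ]
```

View pics/a5z.png

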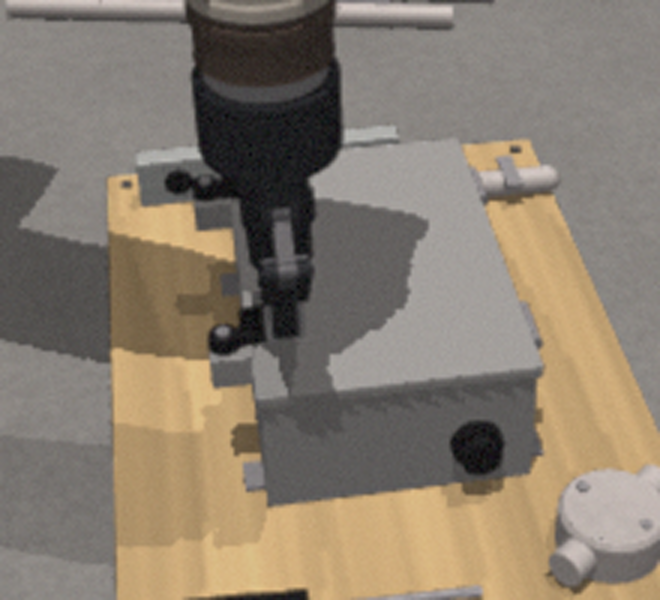

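Right button at its stop as well. Back off, lift and move back clear for a final look.

```bash
python3 -m inch '[[[0,-0.5,0,0,0],[0,-0.7,0,-2,0],[0,-0.7,0,-6,0],[0,2,-2,-11,0],[0,5,-4,-12,0]]]'; python3 -m inch '[[[0,1.5,0,0,0],[0,3,0,0,0],[0,3,0,0,0],[0,3,0,0,0],[0,3,0,0,0]]]'; python3 snap.py z1 wrist; python3 snap.py z2 side
python3 - <<'E'
from h import *
import pickle
i=pickle.load(open('pics/z1.pkl','rb'));w=unbox(cloud(i,np.load('pics/z1.npy')))*1000
for s in (1,-1):
    m=(w[...,2]>124)&(w[...,2]<140)&(w[...,0]<-45)&(w[...,0]>-88)&(s*w[...,1]>30)&(s*w[...,1]<125); q=w[m]
    a=np.polyfit(q[:,0],q[:,1],1); print('side',s,len(q),'angle',1.5708-s*np.arctan(a[0]),np.median(q,0).round(1))
q=w[(w[...,0]>-40)&(w[...,0]<0)&(abs(w[...,1])<110)&(w[...,2]<120)];print('lid z',np.median(q[:,2]),np.polyfit(q[:,0],q[:,2],1))
im=cv2.imread('pics/z2.png');cv2.imwrite('pics/z2z.png',cv2.resize(im[130:370,180:440],None,fx=2.4,fy=2.4,interpolation=cv2.INTER_CUBIC))
E
```

```text
clock: 24.0
eef_pos: [0.4746, -0.0741, 0.2605]
tool_rot: [0.659, 0.752, 0.01, 0.006]
ft_force: [0.1, 0.6, -0.4]
grip_width: 0.0001
clock: 24.62
eef_pos: [0.4708, -0.0448, 0.26]
tool_rot: [0.66, 0.752, 0.01, 0.005]
ft_force: [0.0, -0.9, 0.4]
grip_width: 0.0
t 24.62 box mm [-101.7   -8.1  260. ] ang-box 89.8 F [ 0.  -0.9  0.4] w 0.0 zax [ 0.021  0.008 -1.   ]
t 24.68 box mm [-101.7   -8.1  260.2] ang-box 89.8 F [-0.7 -0.8 -0.1] w 0.0001 zax [ 0.021  0.008 -1.   ]
side 1 287 angle 1.7571201245734653 [-72.4  71.5 132.7]
side -1 269 angle 1.7453372442583832 [-73.  -72.5 132.8]
lid z 107.81432923703035 [-9.02175548e-04  1.07795369e+02]
```

View pics/z1.png

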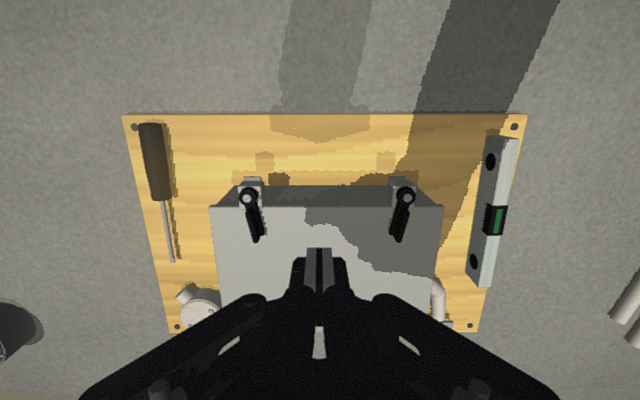

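View pics/z2z.png

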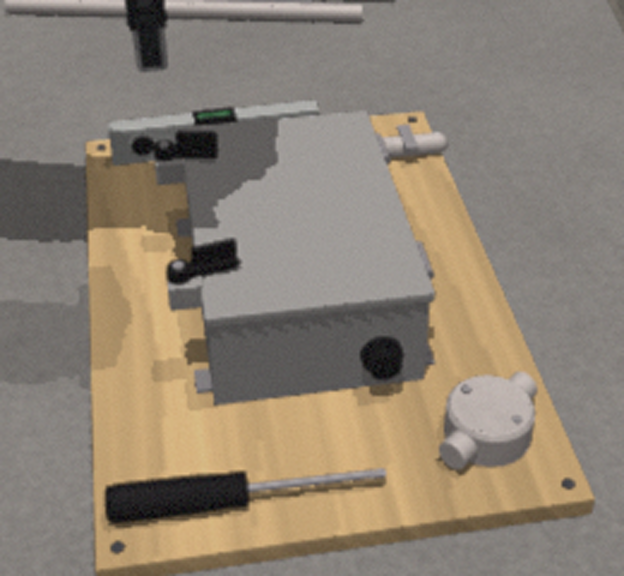

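The wrist view shows both wings lying across the lid, with screws at about (248,197) and (405,197). The side view shows the screwdriver, level and junction box where they were at the start. I'm handing in.

```bash
python3 -c "
from workcell import ticket
print(ticket.job_done())"
```

```text
the job is handed in; nothing more can be done
None
```

The timer is set to 6, the lid is shut and both turnbuttons are turned across onto it. I handed the job in at about 24.7 s; the hand-in gives no verdict.

- **Timer:** I rolled the wheel from about 2.2 to 6 with the closed fingertips, in several strokes. Some strokes rolled it less than commanded, so I looked again and corrected. In the last picture before the lid closed, the 6 stood about 11 px below the centre of the white window opening. That is about 0.08 digit as read, and near zero once I correct for the camera's angle. The allowance is a quarter digit. With the lid shut I could not check it again.
- **Lid:** I pushed it over from behind and pressed it down. Its top face measured flat at 107.8 mm, against 108 mm when shut.
- **Turnbuttons:** I measured both at about 1.75 rad, which is their stop (at least 1.3 rad is needed).
- **Bystanders:** the screwdriver, spirit level and junction box look unmoved in the last pictures. I judged that by eye and did not measure it. The arm ended clear above the box, with about zero force.

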